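# Put the bookplate stamps back on their rests

### The arm

A 7-joint arm with a two-finger parallel gripper is mounted at the origin on the work surface. World frame = base frame: x ahead of the robot, y to its left, z up, the work surface at z = 0. Lengths are in mm, angles in rad, forces in N, time in s.
With the tool pointing down it reaches from about 425 to 925 mm from the base axis. Payload 6.8 kg.
Tool frame: the origin (TCP) lies on the centre line of the jaws, within the pads' length; the fingertips stand tcp_to_tips ahead of it and the grasp point (between the pads) is the TCP (tcp_to_tips is the distance from the TCP to the fingertips, in mm); z points along the fingers, y is the line along which they close (so a half turn about z gives the same grasp; the last joint's range is limited). The gripper opens to 85 mm and grips with 20 to 120 N. Pads are 22 mm wide; open, the fingers measure 114 mm over their backs; the gripper's body (76 mm by 85 mm) begins 54 mm behind the grasp point. The pads swing forward as they close: fully open they stand 13 mm farther back than shut.
Start: joints at [1.239, 0.477, 0.022, 1.555, -0.011, 1.109, -0.083], TCP at [149.815, -658.181, 250.308] pointing down, gripper open.
Joint ranges: [-2.96, 2.96], [-0.34, 2.1], [-1.41, 1.46], [0.24, 2.44], [-1.37, 4.51], [0.17, 1.92], [-2.96, 2.96]. Speed limits (rad/s): [2.39, 2.39, 3.14, 3.14, 3.14, 3.14, 3.14].

### API

Orientations are given as a 3x3 rotation matrix whose columns are the frame's x, y, z axes.
In Python, from station import * gives the robot as it stands.
- The arm moves only by the tool jog_arm, never from a script. Its argument "motion" is one flat list of numbers, 7 for each row, row after row: the shift along the world's x, y, z as a fraction of full scale, then the turn, a rotation vector about the world's x, y, z as a fraction of full scale, then the closure, from 0 (fully open) to 1 (shut). In form: [x, y, z, rx, ry, rz, grip, x, y, z, rx, ry, rz, grip, ...]. A call has 1 to 12 rows; each row is the pose to reach, as a shift and turn from the pose commanded when the call began, turning the shorter way round; what a row does not reach only later rows make up. Full scale, the value 1, is 250 mm for a shift and 180 degrees for a turn. A row lasts 1/12 s, in which the tool goes at most 41.7 mm and 7.16 degrees, less where a joint would pass 70% of its speed; a pose out of reach is approached as far as the arm can. A call with a number of a shift or a turn outside -1 to 1 is refused whole. A call with a gripper value outside its range is refused whole. The fingers move at their own pace and stop on an object; "force" is the grip in N (left out, the last holds). Time passes only in rows, so rows that repeat a pose let the fingers close. It gives the time, the measured TCP pose, the force, the opening and the grip force at its end, in the units of the state.
- get_state(): the state, without advancing time (a new reading comes with each control period).
- read_camera(name): name is "scene" or "top"; returns a dict with "color" (480x640x3 uint8, red, green, blue), "mtx" (3x3 intrinsics, pixels), "distortion" ([k1, k2, p1, p2, k3] as OpenCV has them; the pictures are not rectified), "world_to_cam" (4x4, takes a point from world to camera coordinates). Camera axes: x right, y down, z forward; pixel columns grow to the right and rows downward; lengths in mm; the calibration is good to about 2 mm. A picture is of the moment at which its call begins. There is no depth.
- finish_job(): hands the job in; it is judged then, once.
The state is a dict: "time_s": time; "q": joint angles; "joint_velocities": joint speeds; "joint_efforts": joint torques, N m; "tool_pos": TCP position; "eef_rot": TCP orientation; "contact_force": force on the tool from outside, world axes, zero at the start; "wrist_torque": the same for the moment, N m; "finger_gap": finger opening in mm; "finger_force": force on a finger pad.
Only numpy, scipy, OpenCV 4.12 (cv2) and the standard library are available. Lean on these libraries where they do the work, as an engineer would, in place of code of your own. Each camera call takes 0.05 s, during which the arm holds its last target. There are 200 camera calls.

### The job

The four wooden-handled bookplate stamps have been left about the library desk. Stand each one upright in the wooden stamp rest whose recess has the same shape and size as its base, sunk fully down onto the felt, and let go. Leave the desk bell and the ink bottle standing where they are.

Things in the scene. Friction and masses are not known exactly. Their poses are not given: they have to be found in the camera images.
- stamp_round_large: Hand stamp with a large round base, 56 mm in diameter. Loose, 40 to 130 g. Base 14 mm thick, pale wood over black rubber. On its middle an upright turned wooden handle: straight round grip 26 mm in diameter from 50 to 80 mm above the underside (17 mm thick below it, top at 88 mm), brass collar at its foot. Origin: centre of the underside, z up; yaw has no meaning.
- stamp_round_small: Hand stamp with a small round base, 36 mm in diameter. Loose, 40 to 130 g. Base 14 mm thick, pale wood over black rubber. On its middle an upright turned wooden handle: straight round grip 26 mm in diameter from 50 to 80 mm above the underside (17 mm thick below it, top at 88 mm), brass collar at its foot. Origin: centre of the underside, z up; yaw has no meaning.
- stamp_square: Hand stamp with a square base, 48 x 48 mm. Loose, 40 to 130 g. Base 14 mm thick, pale wood over black rubber. On its middle an upright turned wooden handle: straight round grip 26 mm in diameter from 50 to 80 mm above the underside (17 mm thick below it, top at 88 mm), brass collar at its foot. Origin: centre of the underside, z up; x and y along the base's sides.
- stamp_oblong: Hand stamp with an oblong base, 66 x 32 mm. Loose, 40 to 130 g. Base 14 mm thick, pale wood over black rubber. On its middle an upright turned wooden handle: straight round grip 26 mm in diameter from 50 to 80 mm above the underside (17 mm thick below it, top at 88 mm), brass collar at its foot. Origin: centre of the underside, z up; x along the 66 mm side, y along the 32 mm side.
- rest_round_large: Stamp rest for the large round stamp: block 84 x 84 mm, round recess 66 mm in diameter. Dark-wood block fixed to the desk, 16 mm high; recess in its middle, open above, 10 mm deep, mouth chamfered 2 mm, grey felt floor 6 mm above the desk. Origin: centre of the block's underside, below the recess's centre, z up; x and y along the block's sides.
- rest_round_small: Stamp rest for the small round stamp: block 64 x 64 mm, round recess 46 mm in diameter. Dark-wood block fixed to the desk, 16 mm high; recess in its middle, open above, 10 mm deep, mouth chamfered 2 mm, grey felt floor 6 mm above the desk. Origin: centre of the block's underside, below the recess's centre, z up; x and y along the block's sides.
- rest_square: Stamp rest for the square stamp: block 76 x 76 mm, square recess 58 x 58 mm. Dark-wood block fixed to the desk, 16 mm high; recess in its middle, open above, 10 mm deep, mouth chamfered 2 mm, grey felt floor 6 mm above the desk. Origin: centre of the block's underside, below the recess's centre, z up; x and y along the recess's sides.
- rest_oblong: Stamp rest for the oblong stamp: block 94 x 60 mm, oblong recess 76 x 42 mm. Dark-wood block fixed to the desk, 16 mm high; recess in its middle, open above, 10 mm deep, mouth chamfered 2 mm, grey felt floor 6 mm above the desk. Origin: centre of the block's underside, below the recess's centre, z up; x along the 76 mm side of the recess, y along its 42 mm side.
- desk_bell: Not a stamp: a loose desk hand bell, 95 mm high, with a flared brass skirt 58 mm wide at the foot and a thin dark-wood handle 10 to 18 mm thick. Origin: centre of the underside, z up. To be left where it stands.
- ink_bottle: A loose, closed glass ink bottle, 52 mm in diameter, 62 mm high, with a black cap. Origin: centre of the underside, z up. To be left where it stands.
Not all that is in view belongs to the job. Leave any orange look-alike of the rest_square alone. Leave any red look-alike of the stamp_round_small alone.

How it is judged:
By the outcome, as a careful person would: the job done as asked, in the order asked, and still so for the second after the job is handed in, with the robot touching nothing.
It also fails if it takes over 112 s, if anything falls off the work surface, if the arm or the gripper's body presses on something with over 40 N, if the wrist force passes 120 N, or if a joint passes its speed limit or range.

## Working session

There is one attempt and no reset: what is moved stays moved. The work goes in short steps, Python scripts to look and compute and a tool call to move; the robot and the scene stay as the last step left them, time stands still between calls to the robot, and variables do not carry over. Pictures are saved under pics/ and viewed, at most 14 in all, crops included, and the job is handed in when it is done.

Besides the shell and the picture viewer there is one more tool, called after ">>>" as name(argument=value, ...) on one line, values as JSON. jog_arm: Moves the arm, as the interface text tells. Shift numbers are shares of 250 mm and turn numbers shares of 180 degrees, none past 1 either way. Its arguments: {"type":"object","properties":{"motion":{"type":"array","items":{"type":"number"}},"force":{"type":"number"}},"required":["motion"]}

```bash
ls; mkdir -p pics; python3 - <<'E'
from station import *
import cv2
s=get_state(); print({k:s[k] for k in s})
for n in("top","scene"):
    c=read_camera(n); cv2.imwrite(f"pics/{n}0.png",c["color"][:,:,::-1]); print(c["mtx"],c["distortion"],c["world_to_cam"])
E
```

```text
pics
{'time_s': 0.0, 'q': array([ 1.23887422,  0.47779585,  0.02238311,  1.55645289, -0.01152009,
        1.10928482, -0.08308716]), 'joint_velocities': array([-0.00113374,  0.00014861, -0.00038958, -0.00093796, -0.0010568 ,
        0.00099817, -0.00240671]), 'joint_efforts': array([ 7.21447268e-04, -5.96455836e+01,  1.60916727e+00, -2.81193835e+01,
        1.27077903e-02,  9.23201675e-03,  4.02650210e-05]), 'tool_pos': array([ 149.66648118, -657.63072016,  249.32875568]), 'eef_rot': array([[ 9.75059090e-01,  2.21944780e-01, -5.34189357e-04],
       [ 2.21945381e-01, -9.75057562e-01,  1.73169719e-03],
       [-1.36524221e-04, -1.80706794e-03, -9.99998358e-01]]), 'contact_force': array([-0.35008701,  0.29686482,  0.05091816]), 'wrist_torque': array([ 0.0188562 , -0.05368497,  0.01904748]), 'finger_force': 0.0, 'finger_gap': 85.33831170638673}
[[543.69588919   0.         318.62239185]
 [  0.         543.69588919 247.15825447]
 [  0.           0.           1.        ]] [-0.10645816  0.          0.          0.          0.        ] [[-1.96122954e-03 -9.99984897e-01 -5.13404418e-03 -3.50060641e+01]
 [-9.97725134e-01  2.30270383e-03 -6.73739908e-02  5.38150149e+02]
 [ 6.73847955e-02  4.99022905e-03 -9.97714582e-01  1.34521333e+03]
 [ 0.00000000e+00  0.00000000e+00  0.00000000e+00  1.00000000e+00]]
[[572.62843181   0.         316.62241039]
 [  0.         572.62843181 234.92936125]
 [  0.           0.           1.        ]] [-0.11827987  0.          0.          0.          0.        ] [[ 6.91595655e-01  7.22226070e-01  9.21697871e-03 -3.51630398e+02]
 [ 4.65392359e-01 -4.35823178e-01 -7.70368814e-01 -2.23265313e+02]
 [-5.52363468e-01  5.37073236e-01 -6.37531911e-01  1.50242498e+03]
 [ 0.00000000e+00  0.00000000e+00  0.00000000e+00  1.00000000e+00]]
```

View pics/top0.png

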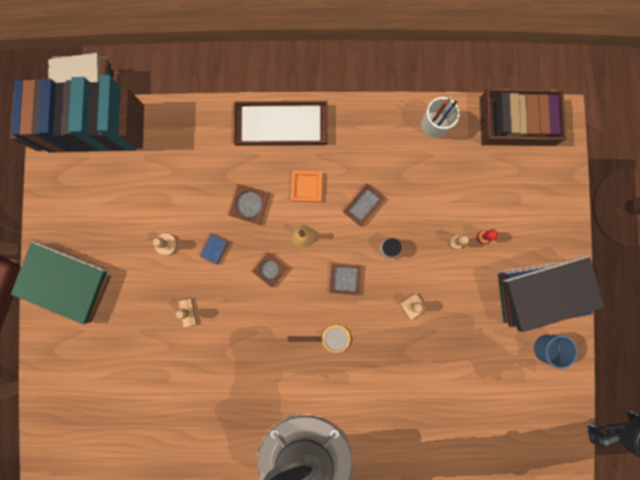

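View pics/scene0.png

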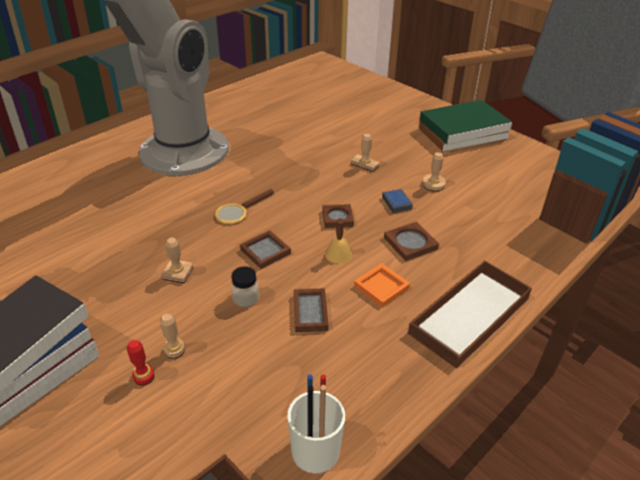

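The top view shows the large round stamp at (165,244), oblong at (187,313), square at (414,307), and small round at (459,241), with the red decoy beside it at (487,237). The rests are large round (249,204), small round (270,269), square (346,279) and oblong (364,205). The bell is at (304,236) and the bottle at (391,248). The scene view matches this.

```bash
cat > h.py <<'E'
import numpy as np, cv2
from station import *
def cast(c,px,z):
    p=cv2.undistortPoints(np.array(px,float).reshape(-1,1,2),c["mtx"],np.array(c["distortion"])).reshape(-1,2)
    R=c["world_to_cam"][:3,:3];t=c["world_to_cam"][:3,3];o=-R.T@t
    d=np.c_[p,np.ones(len(p))]@R
    return o+d*((z-o[2])/d[:,2])[:,None]
def rows(c,P):
    T=c["world_to_cam"]
    return cv2.projectPoints(np.array(P,float).reshape(-1,1,3),cv2.Rodrigues(T[:3,:3])[0],T[:3,3],c["mtx"],np.array(c["distortion"]))[0].reshape(-1,2)
E
python3 - <<'E'
from h import *
a=cv2.imread("pics/top0.png")
def tile(pts,h=20):
    return np.hstack([cv2.resize(a[y-h:y+h,x-h:x+h],(200,200),interpolation=cv2.INTER_CUBIC) for x,y in pts])
cv2.imwrite("pics/tiles.png",np.vstack([tile([(165,244),(459,241),(414,307),(187,313)]),tile([(249,204),(270,269),(346,279),(364,205)],25)]))
c=read_camera("top")
g=cv2.cvtColor(a,cv2.COLOR_BGR2HSV)
for n,(x,y) in dict(L=(165,244),S=(459,241),Q=(414,307),O=(187,313),rL=(249,204),rS=(270,269),rQ=(346,279),rO=(364,205),table=(220,300)).items():
    print(n,cast(c,[(x,y)],14 if n[0]!='r' else 16)[0].round(), g[y,x-3:x+4:3].tolist())
E
```

```text
L [547. 354.  14.] [[13, 108, 128], [13, 106, 115], [16, 128, 149]]
S [ 553. -392.   14.] [[13, 107, 140], [13, 111, 175], [14, 114, 217]]
Q [ 388. -275.   14.] [[14, 113, 158], [14, 111, 186], [14, 106, 226]]
O [373. 296.  14.] [[14, 113, 140], [13, 107, 110], [16, 125, 149]]
rL [648. 140.  16.] [[20, 16, 140], [10, 16, 141], [15, 15, 139]]
rS [484.  86.  16.] [[11, 15, 135], [12, 18, 144], [13, 17, 139]]
rQ [ 458. -104.   16.] [[15, 18, 145], [11, 15, 138], [17, 16, 143]]
rO [ 645. -151.   16.] [[11, 15, 137], [13, 16, 141], [13, 17, 137]]
table [406. 212.  14.] [[13, 140, 188], [12, 140, 187], [12, 141, 176]]
```

View pics/tiles.png

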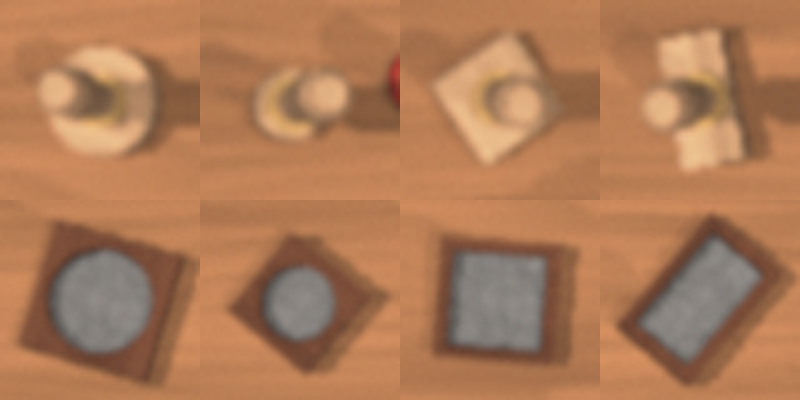

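The tiles show all bases and rest recesses clearly. The felt is low-saturation grey, so it will mask easily. I'll measure the rests by mask, and the stamps from both views.

```bash
cat >> h.py <<'E'
def tiles(img,pts,h,fn):
    cv2.imwrite(fn,np.hstack([cv2.resize(img[y-h:y+h,x-h:x+h],(200,200),interpolation=cv2.INTER_CUBIC) for x,y in pts]))
E
python3 - <<'E'
from h import *
t=cv2.imread("pics/top0.png"); s=cv2.imread("pics/scene0.png"); c=read_camera("top")
tiles(s,[(434,172),(172,336),(176,260),(366,153)],25,"pics/st.png")
g=cv2.cvtColor(t,cv2.COLOR_BGR2HSV)
felt=cv2.inRange(g,(0,0,90),(60,50,200)); dark=cv2.inRange(g,(0,0,40),(30,255,125))
for n,(x,y) in dict(rL=(249,204),rS=(270,269),rQ=(346,279),rO=(364,205)).items():
    k,lab=cv2.connectedComponents(felt); m=(lab==lab[y,x]).astype(np.uint8)
    cn=max(cv2.findContours(m,cv2.RETR_EXTERNAL,cv2.CHAIN_APPROX_NONE)[0],key=len).reshape(-1,2).astype(float)
    w=cast(c,cn,6)[:,:2].astype(np.float32); r=cv2.minAreaRect(w)
    print(n,"felt",np.round(r[0],1),np.round(r[1],1),round(r[2],1), "circ",[np.round(v,1) for v in cv2.minEnclosingCircle(w)])
    roi=np.zeros_like(m); roi[y-23:y+24,x-23:x+24]=1
    mm=cv2.morphologyEx((((dark>0)|(m>0))&(roi>0)).astype(np.uint8),cv2.MORPH_CLOSE,np.ones((3,3)))
    k,lab=cv2.connectedComponents(mm); m=(lab==lab[y,x]).astype(np.uint8)
    cn=max(cv2.findContours(m,cv2.RETR_EXTERNAL,cv2.CHAIN_APPROX_NONE)[0],key=len).reshape(-1,2).astype(float)
    r=cv2.minAreaRect(cast(c,cn,16)[:,:2].astype(np.float32)); print("  block",np.round(r[0],1),np.round(r[1],1),round(r[2],1))
E
```

```text
rL felt [649.7 141.4] [61.9 61.5] 0.4 circ [array([649.9, 141.9]), np.float64(32.4)]
  block [647.6 137.9] [82.2 81.7] 74.1
rS felt [482.6  89.4] [43.  40.5] 0.1 circ [array([482.6,  88.2]), np.float64(22.4)]
  block [481.9  85.5] [62.8 60. ] 50.4
rQ felt [ 458.9 -101.9] [56.9 58.2] 85.5 circ [array([ 458.3, -102.4]), np.float64(37.8)]
  block [ 457.6 -102.2] [73.6 69.9] 86.3
rO felt [ 648.3 -150.7] [40.7 74.7] 49.7 circ [array([ 647.8, -150.5]), np.float64(40.7)]
  block [ 646.8 -150.5] [57.8 94.3] 49.9
```

View pics/st.png

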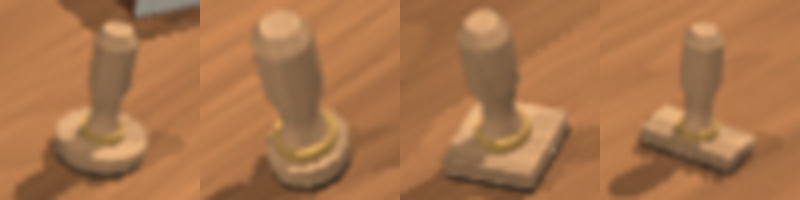

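The scene tiles show each handle's flat top disc: large (118,30), small (84,26), square (80,22) and oblong (104,29) in tile pixels. All four stamps are upright. I'll triangulate these and check them against the base points.

```bash
python3 - <<'E'
from h import *
c=read_camera("top"); d=read_camera("scene")
f=lambda o,h,k,p:[((p[0]+.5)/k-.5)+o[0]-h,((p[1]+.5)/k-.5)+o[1]-h]
T=dict(L=((165,244),(58,90),[(101,102)],(434,172),(118,30)),S=((459,241),(124,95),[(90,103)],(172,336),(84,26)),
Q=((414,307),(118,102),[(115,32),(40,88),(88,163),(162,108)],(176,260),(80,22)),O=((187,313),(64,107),[(57,38),(118,28),(80,170),(140,158)],(366,153),(104,29)))
for n,(o,h,b,o2,h2) in T.items():
    H=cast(c,[f(o,20,5,h)],87)[0]; H2=cast(d,[f(o2,25,4,h2)],87)[0]
    B=cast(c,[f(o,20,5,p) for p in b],14)
    print(n,"head",H.round(1),H2.round(1),"base",B.mean(0).round(1))
    if len(b)>1:
        v=B-B[0]; print("  ",np.linalg.norm(v,axis=1).round(1),np.degrees(np.arctan2(v[:,1],v[:,0])).round(1))
E
```

```text
L head [547.7 354.8  87. ] [548.8 355.5  87. ] base [547.3 354.8  14. ]
S head [ 550.8 -383.7   87. ] [ 554.3 -385.1   87. ] base [ 552.7 -385.4   14. ]
Q head [ 390.6 -270.    87. ] [ 389.3 -273.1   87. ] base [ 389.7 -274.5   14. ]
   [ 0.  47.1 66.9 44.7] [   0.   126.2  167.7 -148.6]
O head [374.4 295.8  87. ] [374.3 297.4  87. ] base [374.8 297.3  14. ]
   [ 0.  31.6 67.4 73.8] [   0.   -80.6 -169.5 -144.5]
```

>>> jog_arm(motion=[0.96,0.652,0,0,0,0.3,0,0.96,0.652,0,0,0,0.3,0,0.96,0.652,0,0,0,0.3,0,0.96,0.652,0,0,0,0.3,0,0.96,0.652,0,0,0,0.3,0,0.96,0.652,0,0,0,0.3,0,0.96,0.652,0,0,0,0.3,0,0.96,0.652,0,0,0,0.3,0,0.96,0.652,0,0,0,0.3,0])

```text
time_s: 1.05
tool_pos: [393.0, -492.6, 250.4]
eef_rot: [[0.385, 0.923, 0.001], [0.923, -0.385, 0.001], [0.001, 0.001, -1.0]]
contact_force: [-0.4, -0.4, -0.1]
finger_gap: 85.6
finger_force: 0.0
```

```bash
python3 - <<'E'
from h import *
import station
print(getattr(station,"tcp_to_tips",None),[n for n in dir(station) if n[0]!='_'])
c=read_camera("top"); d=read_camera("scene")
print("red",cast(c,[(490,234)],87),cast(d,[(135,347)],87), "bell top",cast(c,[(329,236)],93),"bottle",cast(c,[(391,247)],62))
E
```

```text
19.0 ['IKError', 'finish_job', 'get_state', 'read_camera', 'tcp_to_tips']
red [[ 564.20391284 -448.99102414   87.        ]] [[ 573.08018071 -458.11364157   87.        ]] bell top [[559.48938275 -61.20282556  93.        ]] bottle [[ 535.08601498 -212.21107299   62.        ]]
```

>>> jog_arm(motion=[0.651,0.441,0,0,0,0.128,0,0.651,0.441,0,0,0,0.128,0,0.651,0.441,0,0,0,0.128,0,0.651,0.441,0,0,0,0.128,0,0.651,0.441,0,0,0,0.128,0,0.651,0.441,-0.15,0,0,0.128,0,0.651,0.441,-0.3,0,0,0.128,0,0.651,0.441,-0.4,0,0,0.128,0,0.651,0.441,-0.4,0,0,0.128,0,0.651,0.441,-0.4,0,0,0.128,0])

```text
time_s: 1.98
tool_pos: [550.7, -386.3, 149.2]
eef_rot: [[0.006, 1.0, -0.003], [1.0, -0.006, 0.001], [0.001, -0.003, -1.0]]
contact_force: [0.5, 0.1, 1.1]
finger_gap: 85.3
finger_force: 0.0
```

>>> jog_arm(motion=[0,0,-0.12,0,0,0,0,0,0,-0.24,0,0,0,0,0,0,-0.348,0,0,0,0,0,0,-0.348,0,0,0,0,0,0,-0.348,0,0,0,0,0,0,-0.348,0,0,0,0])

```text
time_s: 2.48
tool_pos: [554.1, -386.4, 66.4]
eef_rot: [[0.004, 1.0, 0.004], [1.0, -0.004, -0.002], [-0.002, 0.004, -1.0]]
contact_force: [-0.5, -0.7, 1.3]
finger_gap: 85.5
finger_force: 0.0
```

```bash
python3 - <<'E'
from h import *
c=read_camera("scene"); s=get_state(); print(s["tool_pos"])
cv2.imwrite("pics/g1.png",cv2.resize(c["color"][240:420,80:280,::-1],(600,540)))
E
```

```text
[ 554.37350074 -386.376516     66.70508175]
```

View pics/g1.png

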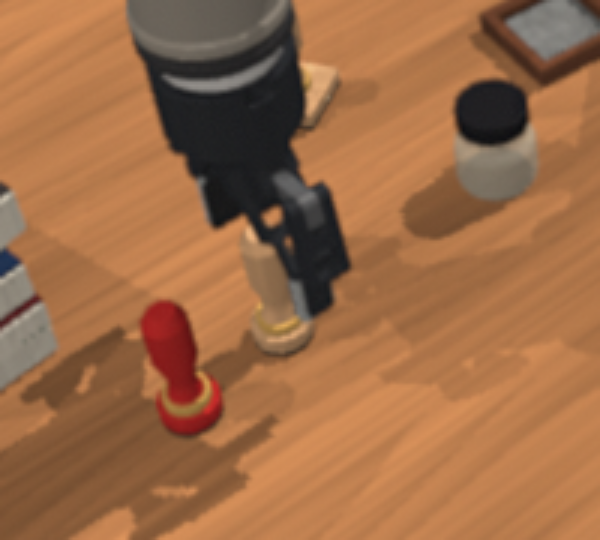

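The view shows the jaws straddling the small stamp's handle, clear of the red one. I'll close and lift.

>>> jog_arm(motion=[0,0,0,0,0,0,1,0,0,0,0,0,0,1,0,0,0,0,0,0,1,0,0,0,0,0,0,1,0,0,0,0,0,0,1,0,0,0,0,0,0,1,0,0,0,0,0,0,1,0,0,0,0,0,0,1], force=50)

```text
time_s: 3.2
tool_pos: [552.8, -385.1, 63.8]
eef_rot: [[0.002, 1.0, 0.0], [1.0, -0.002, -0.0], [-0.0, 0.0, -1.0]]
contact_force: [-0.9, -0.6, 4.9]
finger_gap: 24.7
finger_force: 49.5
```

>>> jog_arm(motion=[0,0,0.1,0,0,0,1,0,0,0.25,0,0,0,1,0,0,0.4,0,0,0,1,0,0,0.48,0,0,0,1,-0.02,0.14,0.48,0,0,0,1,-0.05,0.3,0.48,0,0,0,1,-0.07,0.46,0.48,0,0,0,1,-0.1,0.62,0.48,0,0,0,1,-0.12,0.78,0.48,0,0,0,1,-0.14,0.94,0.48,0,0,0,1,-0.14,0.94,0.48,0,0,0,1])

```text
time_s: 4.12
tool_pos: [516.6, -140.3, 183.3]
eef_rot: [[-0.009, 1.0, -0.001], [1.0, 0.009, 0.004], [0.004, -0.001, -1.0]]
contact_force: [-0.7, -0.1, -1.5]
finger_gap: 24.6
finger_force: 49.3
```

>>> jog_arm(motion=[-0.02,0.14,0,0,0,0,1,-0.05,0.3,0,0,0,0,1,-0.07,0.46,0,0,0,0,1,-0.1,0.62,0,0,0,0,1,-0.12,0.78,0,0,0,0,1,-0.14,0.95,0,0,0,0,1,-0.14,0.95,0,0,0,0,1,-0.14,0.95,0,0,0,0,1,-0.14,0.95,0,0,0,0,1,-0.14,0.95,0,0,0,0,1])

```text
time_s: 4.95
tool_pos: [482.7, 85.8, 182.9]
eef_rot: [[0.005, 1.0, -0.001], [1.0, -0.005, -0.001], [-0.001, -0.001, -1.0]]
contact_force: [-0.2, 0.4, -1.0]
finger_gap: 24.8
finger_force: 49.3
```

```bash
python3 - <<'E'
from h import *
s=get_state(); print(s["tool_pos"],s["finger_gap"],s["contact_force"],s["eef_rot"].round(3))
c=read_camera("scene"); 
cv2.imwrite("pics/p1.png",cv2.resize(c["color"][90:270,240:440,::-1],(600,540)))
E
```

```text
[482.667329    85.76785977 182.91093335] 24.840540685895856 [-0.18458796  0.44183283 -1.02448356] [[ 0.005  1.    -0.001]
 [ 1.    -0.005 -0.001]
 [-0.001 -0.001 -1.   ]]
```

View pics/p1.png

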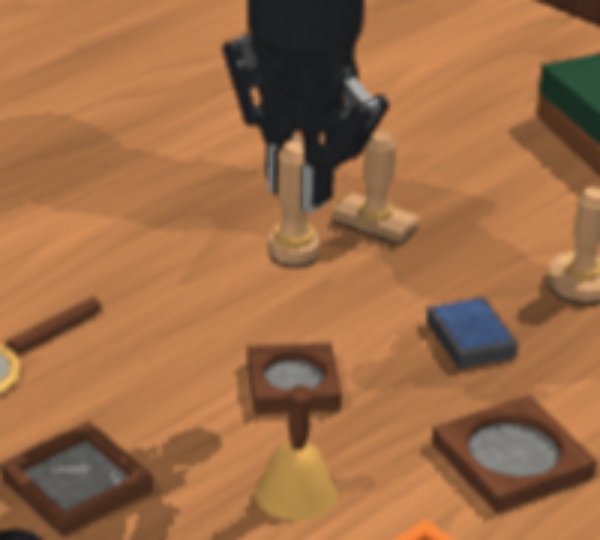

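The view shows the stamp held upright above the small round rest. I'll lower it.

>>> jog_arm(motion=[0,0,-0.12,0,0,0,1,0,0,-0.25,0,0,0,1,0,0,-0.35,0,0,0,1,0,0,-0.38,0,0,0,1,0,0,-0.38,0,0,0,1,0,0,-0.38,0,0,0,1,0,0,-0.38,0,0,0,1])

```text
time_s: 5.58
tool_pos: [483.8, 87.5, 89.7]
eef_rot: [[0.003, 1.0, 0.002], [1.0, -0.003, 0.0], [0.0, 0.002, -1.0]]
contact_force: [-0.7, 0.5, -0.4]
finger_gap: 24.2
finger_force: 49.3
```

```bash
python3 - <<'E'
from h import *
s=get_state(); print(s["tool_pos"],s["contact_force"])
c=read_camera("scene");d=read_camera("top"); 
tiles(c["color"][:,:,::-1],[(338,205)],30,"pics/x.png");tiles(d["color"][:,:,::-1],[(270,269)],30,"pics/y.png")
cv2.imwrite("pics/p2.png",cv2.resize(np.hstack([cv2.imread("pics/x.png"),cv2.imread("pics/y.png")]),(800,400)))
E
```

```text
[483.78559157  87.52996714  89.70123019] [-0.68422303  0.51754267 -0.36016068]
```

View pics/p2.png

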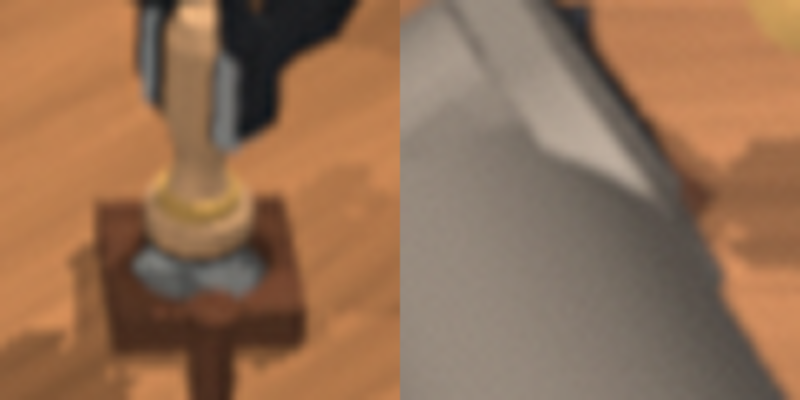

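The stamp is centred over the recess.

>>> jog_arm(motion=[0,0,-0.025,0,0,0,1,0,0,-0.05,0,0,0,1,0,0,-0.07,0,0,0,1,0,0,-0.078,0,0,0,1,0,0,-0.078,0,0,0,1,0,0,-0.078,0,0,0,1])

```text
time_s: 6.18
tool_pos: [482.6, 87.5, 69.6]
eef_rot: [[0.002, 1.0, 0.0], [1.0, -0.002, -0.001], [-0.001, 0.0, -1.0]]
contact_force: [-4.3, -1.9, 15.8]
finger_gap: 24.9
finger_force: 51.2
```

>>> jog_arm(motion=[0,0,0,0,0,0,0,0,0,0,0,0,0,0,0,0,0,0,0,0,0,0,0,0,0,0,0,0,0,0,0,0,0,0,0,0,0,0.1,0,0,0,0,0,0,0.25,0,0,0,0,0,0,0.4,0,0,0,0,0,0,0.46,0,0,0,0,0,0,0.46,0,0,0,0])

```text
time_s: 7.02
tool_pos: [485.0, 88.3, 187.7]
eef_rot: [[0.003, 1.0, 0.007], [1.0, -0.003, 0.001], [0.001, 0.007, -1.0]]
contact_force: [-0.3, 0.3, 1.1]
finger_gap: 85.2
finger_force: 0.0
```

>>> jog_arm(motion=[-0.072,0.14,0,0,0,0,0,-0.144,0.28,0,0,0,0,0,-0.216,0.42,0,0,0,0,0,-0.288,0.56,0,0,0,0,0,-0.36,0.7,0,0,0,0,0,-0.432,0.838,0,0,0,0,0,-0.432,0.838,-0.1,0,0,0,0,-0.432,0.838,-0.2,0,0,0,0,-0.432,0.838,-0.3,0,0,0,0,-0.432,0.838,-0.3,0,0,0,0,-0.432,0.838,-0.3,0,0,0,0])

```text
time_s: 7.93
tool_pos: [373.3, 296.3, 107.5]
eef_rot: [[0.002, 1.0, -0.004], [1.0, -0.002, -0.002], [-0.002, -0.004, -1.0]]
contact_force: [-0.2, -0.8, 1.3]
finger_gap: 85.2
finger_force: 0.0
```

>>> jog_arm(motion=[0,0,-0.06,0,0,0,0,0,0,-0.12,0,0,0,0,0,0,-0.182,0,0,0,0,0,0,-0.182,0,0,0,0,0,0,-0.182,0,0,0,0])

```text
time_s: 8.35
tool_pos: [374.9, 297.2, 64.1]
eef_rot: [[0.003, 1.0, 0.0], [1.0, -0.003, 0.0], [0.0, 0.0, -1.0]]
contact_force: [0.0, 0.7, -0.2]
finger_gap: 85.4
finger_force: 0.0
```

```bash
python3 - <<'E'
from h import *
s=get_state(); print(s["tool_pos"],s["contact_force"])
c=read_camera("scene");d=read_camera("top"); 
tiles(c["color"][:,:,::-1],[(338,205)],30,"pics/x.png");tiles(c["color"][:,:,::-1],[(366,153)],30,"pics/y.png")
cv2.imwrite("pics/p3.png",cv2.resize(np.hstack([cv2.imread("pics/x.png"),cv2.imread("pics/y.png")]),(800,400)))
E
```

```text
[374.87882927 297.22602519  64.08628393] [ 0.04828296  0.68987183 -0.23141445]
```

View pics/p3.png

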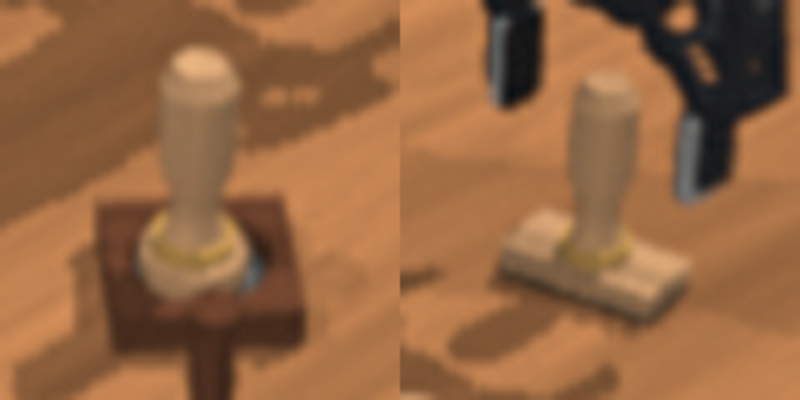

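The small stamp is seated in its rest, and the jaws straddle the oblong stamp. I'll close and lift.

>>> jog_arm(motion=[0,0,0,0,0,0,1,0,0,0,0,0,0,1,0,0,0,0,0,0,1,0,0,0,0,0,0,1,0,0,0,0,0,0,1,0,0,0,0,0,0,1,0,0,0,0,0,0,1,0,0,0.12,0,0,0,1,0,0,0.28,0,0,0,1,0,0,0.44,0,0,0,1,0,0,0.5,0,0,0,1])

```text
time_s: 9.37
tool_pos: [375.6, 298.9, 192.7]
eef_rot: [[0.002, 1.0, 0.004], [1.0, -0.002, 0.004], [0.004, 0.004, -1.0]]
contact_force: [0.3, -0.1, -0.9]
finger_gap: 24.9
finger_force: 49.5
```

>>> jog_arm(motion=[0.078,-0.128,0,0,0,-0.02,1,0.156,-0.256,0,0,0,-0.04,1,0.234,-0.384,0,0,0,-0.06,1,0.312,-0.512,0,0,0,-0.08,1,0.39,-0.64,0,0,0,-0.1,1,0.468,-0.768,0,0,0,-0.12,1,0.546,-0.895,0,0,0,-0.139,1,0.546,-0.895,0,0,0,-0.139,1])

```text
time_s: 10.03
tool_pos: [514.2, 65.2, 187.8]
eef_rot: [[0.437, 0.899, 0.001], [0.899, -0.437, -0.003], [-0.003, 0.002, -1.0]]
contact_force: [0.7, -0.7, -0.4]
finger_gap: 24.6
finger_force: 49.5
```

>>> jog_arm(motion=[0.078,-0.128,0,0,0,-0.02,1,0.156,-0.256,0,0,0,-0.04,1,0.234,-0.384,0,0,0,-0.06,1,0.312,-0.512,0,0,0,-0.08,1,0.39,-0.64,0,0,0,-0.1,1,0.468,-0.768,0,0,0,-0.12,1,0.546,-0.895,0,0,0,-0.139,1,0.546,-0.895,-0.14,0,0,-0.139,1,0.546,-0.895,-0.28,0,0,-0.139,1,0.546,-0.895,-0.38,0,0,-0.139,1,0.546,-0.895,-0.38,0,0,-0.139,1,0.546,-0.895,-0.38,0,0,-0.139,1])

```text
time_s: 11.03
tool_pos: [646.3, -149.8, 91.9]
eef_rot: [[0.768, 0.641, -0.004], [0.641, -0.768, 0.001], [-0.002, -0.003, -1.0]]
contact_force: [0.6, -0.6, -0.4]
finger_gap: 24.9
finger_force: 49.6
```

```bash
python3 - <<'E'
from h import *
s=get_state(); print(s["tool_pos"],s["contact_force"],s["finger_gap"],s["eef_rot"].round(3))
c=read_camera("scene");d=read_camera("top"); 
tiles(c["color"][:,:,::-1],[(310,300)],40,"pics/x.png");tiles(d["color"][:,:,::-1],[(364,205)],30,"pics/y.png")
cv2.imwrite("pics/p4.png",cv2.resize(np.hstack([cv2.imread("pics/x.png"),cv2.imread("pics/y.png")]),(800,400)))
E
```

```text
[ 646.31591364 -149.84047844   91.85556041] [ 0.57051221 -0.56746387 -0.36187485] 24.87186418086242 [[ 0.768  0.641 -0.004]
 [ 0.641 -0.768  0.001]
 [-0.002 -0.003 -1.   ]]
```

View pics/p4.png

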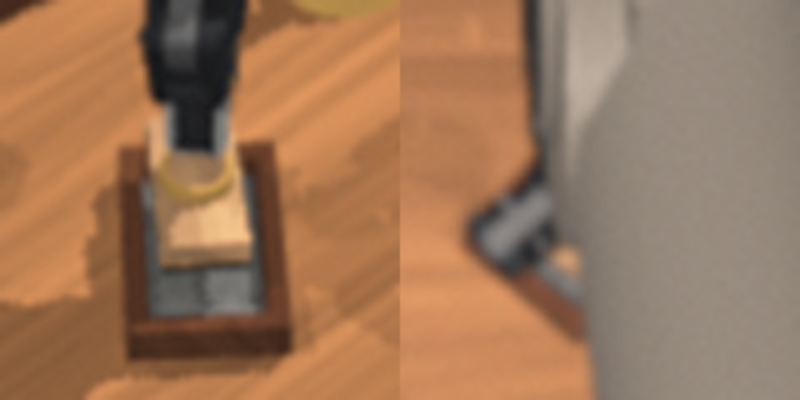

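The oblong stamp is lined up with its recess. I'll lower, check, and release.

>>> jog_arm(motion=[0,0,0,0,0,0,1,0,0,-0.025,0,0,0,1,0,0,-0.05,0,0,0,1,0,0,-0.075,0,0,0,1,0,0,-0.098,0,0,0,1,0,0,-0.098,0,0,0,1,0,0,-0.098,0,0,0,1])

```text
time_s: 11.72
tool_pos: [648.0, -150.5, 69.3]
eef_rot: [[0.768, 0.64, 0.001], [0.64, -0.768, -0.0], [0.0, 0.001, -1.0]]
contact_force: [-1.9, 0.6, 4.9]
finger_gap: 24.7
finger_force: 50.5
```

>>> jog_arm(motion=[0,0,0,0,0,0,0,0,0,0,0,0,0,0,0,0,0,0,0,0,0,0,0,0,0,0,0,0,0,0,0,0,0,0,0,0,0,0.1,0,0,0,0,0,0,0.25,0,0,0,0,0,0,0.4,0,0,0,0,0,0,0.48,0,0,0,0,0,0,0.48,0,0,0,0])

```text
time_s: 12.55
tool_pos: [650.8, -150.8, 194.9]
eef_rot: [[0.768, 0.64, 0.01], [0.64, -0.768, -0.002], [0.006, 0.007, -1.0]]
contact_force: [0.3, -0.4, 0.8]
finger_gap: 85.6
finger_force: 0.0
```

>>> jog_arm(motion=[-0.137,-0.065,0,0,0,0,0,-0.274,-0.13,0,0,0,0,0,-0.411,-0.195,0,0,0,0,0,-0.548,-0.26,0,0,0,0,0,-0.685,-0.325,0,0,0,0,0,-0.822,-0.39,0,0,0,0,0,-0.96,-0.456,0,0,0,0,0,-0.96,-0.456,0,0,0,0,0])

```text
time_s: 13.22
tool_pos: [399.6, -268.1, 187.6]
eef_rot: [[0.773, 0.634, -0.007], [0.634, -0.773, -0.001], [-0.005, -0.004, -1.0]]
contact_force: [-1.4, -0.0, 0.4]
finger_gap: 85.7
finger_force: 0.0
```

>>> jog_arm(motion=[-0.07,-0.032,0,0,0,0,0,-0.07,-0.032,-0.12,0,0,0,0,-0.07,-0.032,-0.24,0,0,0,0,-0.07,-0.032,-0.34,0,0,0,0,-0.07,-0.032,-0.42,0,0,0,0,-0.07,-0.032,-0.502,0,0,0,0,-0.07,-0.032,-0.502,0,0,0,0,-0.07,-0.032,-0.502,0,0,0,0,-0.07,-0.032,-0.502,0,0,0,0])

```text
time_s: 13.97
tool_pos: [390.6, -272.5, 63.9]
eef_rot: [[0.768, 0.64, 0.001], [0.64, -0.768, -0.0], [0.0, 0.001, -1.0]]
contact_force: [-0.1, 0.2, 0.3]
finger_gap: 85.2
finger_force: 0.0
```

```bash
python3 - <<'E'
from h import *
s=get_state(); print(s["tool_pos"],s["contact_force"])
c=read_camera("scene")
tiles(c["color"][:,:,::-1],[(310,300)],35,"pics/x.png");tiles(c["color"][:,:,::-1],[(176,260)],35,"pics/y.png")
cv2.imwrite("pics/p5.png",cv2.resize(np.hstack([cv2.imread("pics/x.png"),cv2.imread("pics/y.png")]),(800,400)))
E
```

```text
[ 390.56613775 -272.52231704   63.9261473 ] [-0.11190121  0.15812763  0.32133731]
```

View pics/p5.png

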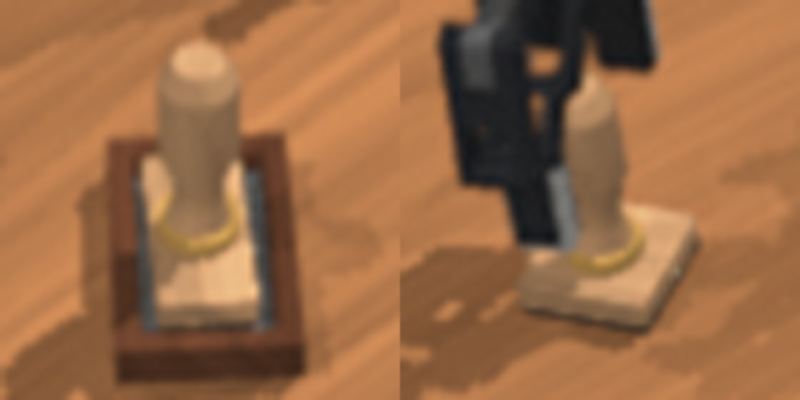

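The oblong stamp is seated, and the square stamp's handle is between the jaws. I'll close and lift.

>>> jog_arm(motion=[0,0,0,0,0,0,1,0,0,0,0,0,0,1,0,0,0,0,0,0,1,0,0,0,0,0,0,1,0,0,0,0,0,0,1,0,0,0,0,0,0,1,0,0,0,0,0,0,1,0,0,0.12,0,0,0,1,0,0,0.24,0,0,0,1,0,0,0.3,0,0,0,1,0,0,0.3,0,0,0,1])

```text
time_s: 14.93
tool_pos: [391.9, -273.4, 141.3]
eef_rot: [[0.768, 0.64, 0.005], [0.64, -0.768, -0.003], [0.002, 0.005, -1.0]]
contact_force: [0.4, 0.5, -0.5]
finger_gap: 24.8
finger_force: 49.5
```

>>> jog_arm(motion=[0.055,0.136,0,0,0,-0.035,1,0.11,0.272,0,0,0,-0.07,1,0.165,0.408,0,0,0,-0.105,1,0.22,0.544,0,0,0,-0.14,1,0.274,0.682,0,0,0,-0.175,1,0.274,0.682,0,0,0,-0.208,1,0.274,0.682,-0.1,0,0,-0.208,1,0.274,0.682,-0.18,0,0,-0.208,1,0.274,0.682,-0.18,0,0,-0.208,1,0.274,0.682,-0.18,0,0,-0.208,1])

```text
time_s: 15.77
tool_pos: [457.1, -101.7, 92.0]
eef_rot: [[0.999, 0.042, -0.004], [0.042, -0.999, 0.001], [-0.004, -0.001, -1.0]]
contact_force: [-0.4, -0.5, -0.3]
finger_gap: 24.7
finger_force: 49.4
```

```bash
python3 - <<'E'
from h import *
s=get_state(); print(s["tool_pos"],s["contact_force"],s["finger_gap"])
c=read_camera("scene")
tiles(c["color"][:,:,::-1],[(265,245)],35,"pics/x.png")
cv2.imwrite("pics/p6.png",cv2.resize(cv2.imread("pics/x.png"),(500,500)))
E
```

```text
[ 457.10232801 -101.69034509   92.04063073] [-0.44064733 -0.46784914 -0.33118328] 24.72990129059245
```

View pics/p6.png

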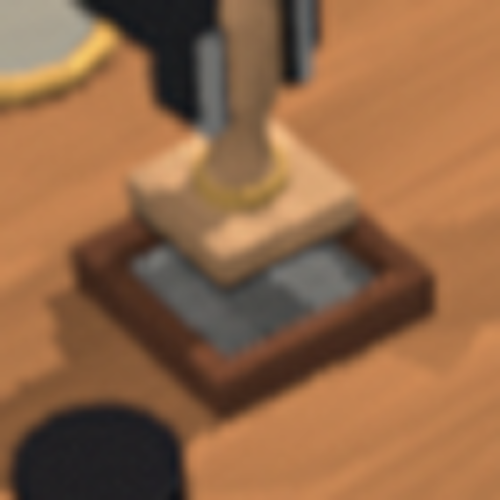

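The square is parallel to its recess and centred. I'll lower it.

>>> jog_arm(motion=[0,0,0,0,0,0,1,0,0,-0.025,0,0,0,1,0,0,-0.05,0,0,0,1,0,0,-0.075,0,0,0,1,0,0,-0.098,0,0,0,1,0,0,-0.098,0,0,0,1,0,0,-0.098,0,0,0,1])

```text
time_s: 16.4
tool_pos: [458.9, -102.7, 68.8]
eef_rot: [[0.999, 0.041, 0.001], [0.041, -0.999, -0.001], [0.001, 0.001, -1.0]]
contact_force: [-0.8, -2.4, 4.3]
finger_gap: 24.6
finger_force: 50.6
```

>>> jog_arm(motion=[0,0,0,0,0,0,0,0,0,0,0,0,0,0,0,0,0,0,0,0,0,0,0,0,0,0,0,0,0,0,0,0,0,0,0,0,0,0.1,0,0,0,0,0,0,0.25,0,0,0,0,0,0,0.4,0,0,0,0,0,0,0.48,0,0,0,0,0,0,0.48,0,0,0,0])

```text
time_s: 17.23
tool_pos: [461.4, -102.2, 193.4]
eef_rot: [[0.999, 0.041, 0.009], [0.041, -0.999, -0.001], [0.008, 0.002, -1.0]]
contact_force: [-0.3, -0.1, -0.6]
finger_gap: 85.4
finger_force: 0.0
```

>>> jog_arm(motion=[0.03,0.152,0,0,0,0,0,0.06,0.304,0,0,0,0,0,0.09,0.456,0,0,0,0,0,0.12,0.608,0,0,0,0,0,0.15,0.76,0,0,0,0,0,0.179,0.914,0,0,0,0,0,0.179,0.914,0,0,0,0,0])

```text
time_s: 17.82
tool_pos: [503.4, 135.9, 188.6]
eef_rot: [[0.999, 0.052, 0.001], [0.052, -0.999, 0.005], [0.001, -0.005, -1.0]]
contact_force: [1.1, 1.3, -0.1]
finger_gap: 85.3
finger_force: 0.0
```

>>> jog_arm(motion=[0.03,0.152,0,0,0,0,0,0.06,0.304,0,0,0,0,0,0.09,0.456,0,0,0,0,0,0.12,0.608,0,0,0,0,0,0.15,0.76,0,0,0,0,0,0.179,0.914,0,0,0,0,0,0.179,0.914,0,0,0,0,0,0.179,0.914,-0.12,0,0,0,0,0.179,0.914,-0.24,0,0,0,0,0.179,0.914,-0.3,0,0,0,0,0.179,0.914,-0.3,0,0,0,0])

```text
time_s: 18.73
tool_pos: [545.4, 352.6, 108.5]
eef_rot: [[0.999, 0.042, -0.007], [0.042, -0.999, -0.005], [-0.007, 0.005, -1.0]]
contact_force: [-0.8, -0.6, 0.1]
finger_gap: 84.9
finger_force: 0.0
```

>>> jog_arm(motion=[0,0,-0.07,0,0,0,0,0,0,-0.14,0,0,0,0,0,0,-0.202,0,0,0,0,0,0,-0.202,0,0,0,0,0,0,-0.202,0,0,0,0])

```text
time_s: 19.15
tool_pos: [547.9, 354.8, 63.4]
eef_rot: [[0.999, 0.042, -0.001], [0.042, -0.999, -0.0], [-0.001, 0.0, -1.0]]
contact_force: [0.6, 0.2, 0.4]
finger_gap: 85.5
finger_force: 0.0
```

```bash
python3 - <<'E'
from h import *
s=get_state(); print(s["tool_pos"],s["contact_force"])
c=read_camera("scene")
tiles(c["color"][:,:,::-1],[(265,245)],35,"pics/x.png");tiles(c["color"][:,:,::-1],[(434,172)],35,"pics/y.png")
cv2.imwrite("pics/p7.png",cv2.resize(np.hstack([cv2.imread("pics/x.png"),cv2.imread("pics/y.png")]),(800,400)))
E
```

```text
[547.93098563 354.75613222  63.40262297] [0.63514875 0.21023548 0.37361446]
```

View pics/p7.png

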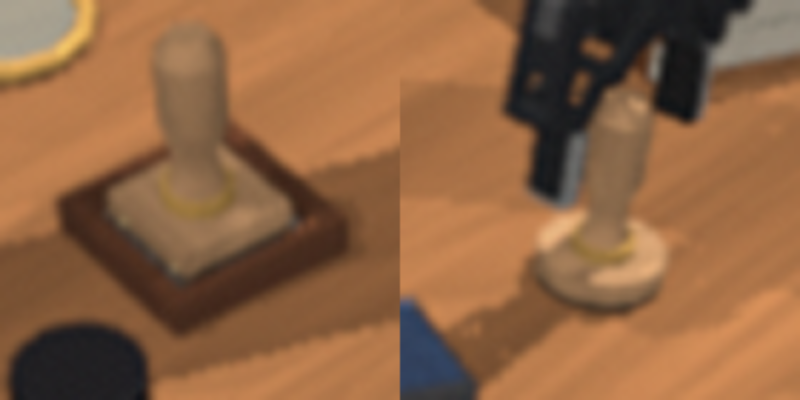

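The square stamp is seated, and the jaws straddle the large round stamp.

>>> jog_arm(motion=[0,0,0,0,0,0,1,0,0,0,0,0,0,1,0,0,0,0,0,0,1,0,0,0,0,0,0,1,0,0,0,0,0,0,1,0,0,0,0,0,0,1,0,0,0,0,0,0,1,0,0,0.12,0,0,0,1,0,0,0.24,0,0,0,1,0,0,0.3,0,0,0,1,0,0,0.3,0,0,0,1])

```text
time_s: 20.12
tool_pos: [549.9, 356.7, 142.4]
eef_rot: [[0.999, 0.041, 0.005], [0.041, -0.999, 0.004], [0.005, -0.004, -1.0]]
contact_force: [1.4, 0.8, -0.1]
finger_gap: 24.7
finger_force: 49.4
```

>>> jog_arm(motion=[0.067,-0.143,0,0,0,0,1,0.134,-0.286,0,0,0,0,1,0.201,-0.429,0,0,0,0,1,0.268,-0.572,0,0,0,0,1,0.335,-0.715,0,0,0,0,1,0.404,-0.858,0,0,0,0,1,0.404,-0.858,0,0,0,0,1,0.404,-0.858,-0.1,0,0,0,1,0.404,-0.858,-0.18,0,0,0,1,0.404,-0.858,-0.18,0,0,0,1,0.404,-0.858,-0.18,0,0,0,1])

```text
time_s: 21.03
tool_pos: [647.5, 140.4, 91.5]
eef_rot: [[0.999, 0.042, -0.004], [0.042, -0.999, -0.001], [-0.004, 0.001, -1.0]]
contact_force: [-0.3, -0.6, 0.9]
finger_gap: 24.7
finger_force: 49.5
```

```bash
python3 - <<'E'
from h import *
s=get_state(); print(s["tool_pos"],s["contact_force"],s["finger_gap"])
c=read_camera("scene")
tiles(c["color"][:,:,::-1],[(411,235)],35,"pics/x.png")
cv2.imwrite("pics/p8.png",cv2.resize(cv2.imread("pics/x.png"),(500,500)))
E
```

```text
[647.50374303 140.40118297  91.46639633] [-0.31503426 -0.55308268  0.93117709] 24.749196928672344
```

View pics/p8.png

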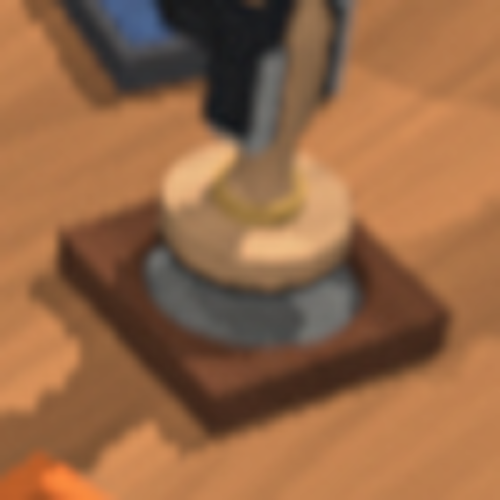

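The large round stamp is centred over its recess. I'll lower it.

>>> jog_arm(motion=[0,0,0,0,0,0,1,0,0,-0.025,0,0,0,1,0,0,-0.05,0,0,0,1,0,0,-0.075,0,0,0,1,0,0,-0.098,0,0,0,1,0,0,-0.098,0,0,0,1,0,0,-0.098,0,0,0,1])

```text
time_s: 21.67
tool_pos: [649.5, 140.2, 69.3]
eef_rot: [[0.999, 0.041, 0.001], [0.041, -0.999, -0.001], [0.001, 0.001, -1.0]]
contact_force: [-1.7, -0.3, 6.2]
finger_gap: 24.7
finger_force: 49.9
```

Seated. I'll release, then lift and back away to clear the view.

>>> jog_arm(motion=[0,0,0,0,0,0,0,0,0,0,0,0,0,0,0,0,0,0,0,0,0,0,0,0,0,0,0,0,0,0,0,0,0,0,0,0,0,0.1,0,0,0,0,0,0,0.25,0,0,0,0,0,0,0.4,0,0,0,0,0,0,0.55,0,0,0,0,0,0,0.7,0,0,0,0,0,0,0.7,0,0,0,0])

```text
time_s: 22.58
tool_pos: [652.9, 142.1, 252.9]
eef_rot: [[0.999, 0.041, 0.013], [0.041, -0.999, 0.004], [0.013, -0.003, -1.0]]
contact_force: [0.5, 1.5, 0.5]
finger_gap: 85.4
finger_force: 0.0
```

>>> jog_arm(motion=[-0.1,0.14,0,0,0,0,0,-0.2,0.28,0,0,0,0,0,-0.3,0.42,0,0,0,0,0,-0.4,0.56,0,0,0,0,0,-0.5,0.7,0,0,0,0,0,-0.6,0.84,0,0,0,0,0,-0.7,0.98,0,0,0,0,0,-0.7,0.98,0,0,0,0,0,-0.7,0.98,0,0,0,0,0,-0.7,0.98,0,0,0,0,0])

```text
time_s: 23.42
tool_pos: [473.6, 386.0, 243.6]
eef_rot: [[0.999, 0.043, 0.0], [0.043, -0.999, -0.0], [-0.0, 0.0, -1.0]]
contact_force: [0.0, 0.1, 0.6]
finger_gap: 85.6
finger_force: 0.0
```

```bash
python3 - <<'E'
from h import *
c=read_camera("scene"); cv2.imwrite("pics/end.png",cv2.resize(c["color"][120:400,100:470,::-1],(793,600)))
E
```

```text
(no output)
```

View pics/end.png

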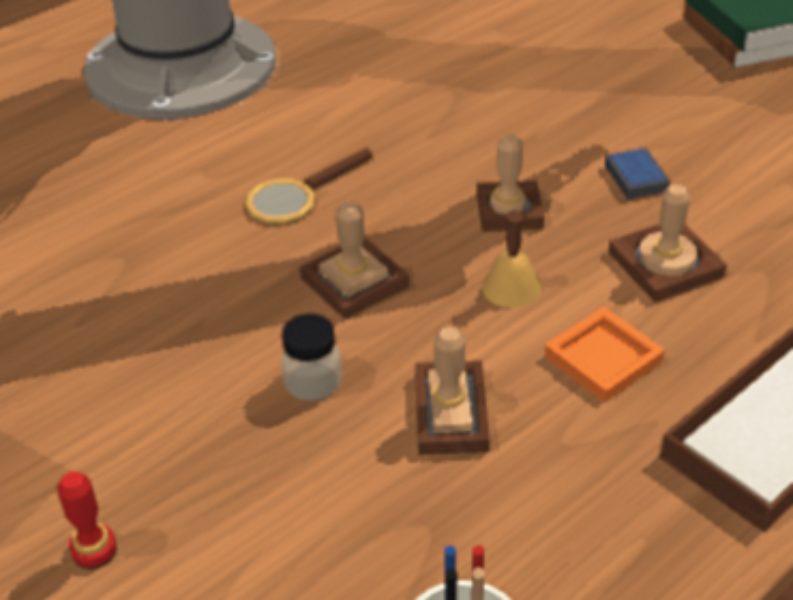

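All four stamps stand in their rests, at (350,255), (510,190), (668,245) and (450,400). The bell, bottle and decoys have not moved.

```bash
python3 -c "
from station import *
print(finish_job())"
```

```text
the job is handed in; nothing more can be done
None
```

All four stamps are upright and released in their matching rests, sunk onto the felt, with the bell, ink bottle and look-alikes untouched; I handed the job in at about 23.5 s of the 112 s allowed.

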